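# Clamp a bottle in the cap torque tester

### The arm

A 6-joint arm with a two-finger parallel gripper is mounted at the origin on a cart in front of the work surface, level with it; the furniture and walls round the work are solid. World frame = base frame: x ahead of the robot, y to its left, z up, the work surface at z = 0. Lengths are in mm, angles in degrees, forces in N, time in s.
With the tool pointing down it reaches from about 350 to 850 mm from the base axis. Payload 8.1 kg.
Tool frame: the origin (TCP) lies at the very end of the fingers, on their centre line; the grasp point (between the pads) lies 19 mm behind it; z points along the fingers, y is the line along which they close (so a half turn about z gives the same grasp; the last joint's range is limited). The gripper opens to 85 mm and grips with 20 to 120 N. Pads are 22 mm wide; open, the fingers measure 114 mm over their backs; the gripper's body (76 mm by 85 mm) begins 54 mm behind the grasp point. The pads swing forward as they close: fully open they stand 13 mm farther back than shut.
Start: joints at [68.388, 7.471, 85.268, -0, 87.261, -4.893], TCP at [172.584, 574.648, 231.292] pointing down, gripper open.
Joint ranges: [-169.43, 169.43], [-51.17, 129.36], [1.28, 143.12], [-76.62, 256.62], [0, 156.53], [-152.29, 152.29]. Speed limits (degrees/s): [136.94, 136.94, 159.86, 180, 180, 180].

### API

Orientations are given as [roll, pitch, yaw] about the fixed x, y, z axes, in that order (R = Rz(yaw) Ry(pitch) Rx(roll)).
In Python, from bench import sense, eyes, job, models gives the robot as it stands. The module is installed in compiled form; this text tells all that it offers.
- The arm moves only by the tool apply_moves, never from a script. Its argument "rows" is a list of rows, each a list of 6 numbers: the shift along the tool's x, y, z in mm, then the turn, a rotation vector about the tool's x, y, z in rad. In form: [[dx, dy, dz, rx, ry, rz], ...]. A call has exactly 5 rows; each row shifts and turns the commanded pose from where the row before left it, along the tool's axes as they then stand; what a row does not reach is not made up. A row lasts 1/8 s, in which the tool goes at most 62.5 mm and 10.7 degrees, less where a joint would pass 70% of its speed; a pose out of reach is approached as far as the arm can. A call is refused whole if a number of a shift passes 62.5 or a number of a turn 0.188, either way. A call with a gripper value outside its range is refused whole. "fingers" is the finger opening in mm, from 0 to 85.4, set as the call begins (left out, the last holds). The fingers move at their own pace and stop on an object; "grip_force" is the grip in N (left out, the last holds). Time passes only in rows, so rows that do not move let the fingers close, or fill a call up. It gives the time, the measured TCP pose, the force, the opening and the grip force at its end, in the units of the state.
- sense(): the state, without advancing time (a new reading comes with each control period).
- eyes.snapshot(name): name is "side" or "top" or "wrist"; returns (picture, depth): 400x640x3 uint8, red, green, blue; 400x640 float32, mm along the optical axis (not along the pixel's ray), 0 where there is no reading.
- eyes.get_calibration(name): a dict with "intrinsics" (3x3 intrinsics, pixels), "R" (3x3) and "t" (3): a world point X has camera coordinates R X + t; the wrist camera has in their place "mount" (4x4, takes a point from camera to tool coordinates, whose origin is the TCP and whose axes are the flange's). Camera axes: x right, y down, z forward; pixel columns grow to the right and rows downward; lengths in mm; the calibration is good to about 2 mm. A picture is of the moment at which its call begins: read the wrist's pose just before it. get_calibration takes no time and is no camera call.
- job.hand_in(): hands the job in; it is judged then, once.
Trained networks look in the newest picture that a camera, given by its name, has taken for a name from the list of things; names that differ only in an ending like _2 or _b are one class to them, and where a whole thing is asked for, a point or a joint stands for the part that bears it (a point fixed in the world has none). Each returns a list of dicts, best first, with "confidence" (0 to 1); they miss things now and then, are a little off and sometimes report something else, mostly with a low value. They report only what shows in the picture. A call takes as long as a camera call. They do not tell look-alikes from the thing itself.
- models.boxes_of(name, camera): "xyz" ([x, y, z] in mm, in world coordinates, good to about 4 mm: the middle of the surface that is visible of it).
- models.cut_out(name, camera): "pixels" (400x640 bool, what is visible of it).
- models.place_of(name, camera): "xyz" ([x, y, z] in mm, in world coordinates, good to about 4 mm: a listed point, or the origin of a listed thing).
The state is a dict: "time": time; "joint_pos": joint angles; "qd": joint speeds; "joint_efforts": joint torques, N m; "tool_pos": TCP position; "tcp_rot": TCP orientation; "ft_force": force on the tool from outside, world axes, zero at the start; "wrist_torque": the same for the moment, N m; "finger_gap": finger opening in mm; "grip_force": force on a finger pad.
Only numpy, scipy, OpenCV 4.12 (cv2) and the standard library are available. Lean on these libraries where they do the work, as an engineer would, in place of code of your own. Each camera call takes 0.05 s, during which the arm holds its last target. There are 200 camera calls.

### The job

Set the white-capped bottle with the dark-blue label up for a cap torque test: stand it upright on the tester's bottle table, against the two fixed pegs, and let go. Then wind the sliding jaw in with its feed knob until the bottle is held snugly between the four pegs, with about ten newtons: firmly enough to stay put, without crushing it. Leave the neighbouring bottles and the other things on the bench where they are.

Things in the scene. Friction and masses are not known exactly. Their poses are not given: they have to be found in the camera images.
- bottle: The bottle to test: white round bottle, white cap, dark-blue label. Body 34 mm across to about 45 mm up, then narrowing to the cap (27 mm across, 64 to 79 mm up); 79 mm tall, about 0.13 kg. Origin at the centre of its underside, z up along its axis. It stands on the worktop at the start.
- tester: Cap torque tester fixed to the bench: white housing 150 x 250 x 40 mm, sloping grey console on its front. Origin at the underside, z up; its y axis runs along the rails from the sliding jaw towards the fixed jaw; its front with the console faces its own -x. Rails, bed and jaws are 43 to 82 mm high, the knob 104 mm.
- nest (a point): Middle of the place on the bottle table (top 50 mm above the worktop) where a bottle stands against the two fixed pegs (14 mm thick, black sleeves, 32 mm between centres along the tester's x, tops 82 mm up, about 18 mm beyond this point along the tester's +y). The last user set the fixed jaw by hand: the bottle touches it up to 4 mm before or beyond this point. 35 mm along +y from the tester's origin.
- moving_jaw: Sliding jaw: two like pegs on its -y side, carried before the blue carriage on hard rubber buffers; pressed, it gives about 1 mm for 10 N in all. Its pegs just touch the bottle when its origin (50 mm above the worktop, axes as the tester's) is at the bottle's origin in the tester's y. It starts 18 to 36 mm short of the nest point.
- knob_grip (a point): On the axis of the black feed knob (40 mm wide, 77 to 104 mm above the worktop, axis upright), 93 mm up: the height to grip. It rides on the carriage 95 mm behind the sliding jaw's origin: clockwise from above drives carriage, jaw and knob along the tester's +y, 12 mm per rad. Drag 0.24 N m either way, also at rest, so it stays where left; each newton of clamping adds 0.012 N m.
- green_cap_bottle: A neighbour: white bottle with a green cap, 46 mm wide, 95 mm tall, loose. Origin under its centre. Leave it.
- small_bottle: A neighbour: small lilac bottle with a green cap, 30 mm wide, 56 mm tall, loose. Origin under its centre. Leave it.
- microtube_rack: Green microtube rack, 66 x 105 x 34 mm, loose, at the right. Origin under its centre. Leave it.
- white_tape: Small roll of white tape, 48 mm wide, 19 mm high, lying at the back. Origin under its centre. Leave it.
- marker: White marker pen with a green cap, 135 mm long, lying at the right. Leave it.
- petri_a: Lower of two stacked petri dishes, 89 mm wide, 15 mm high, at the right. Origin under its centre. Leave it.
- petri_b: Upper of two stacked petri dishes, 89 mm wide, 15 mm high. Origin under its centre. Leave it.
Mind the look-alikes: they are no part of the job. What is shaped like the bottle but purple or red is not meant.

How it is judged (in metres and radians):
On the way, in this order (a step that is already met when the one before it is completed fails the run):
1. the bottle stands upright on the bottle table within 14 mm of the nest point, let go, not yet clamped (horizontal distance between bottle and nest below 0.014 m and z of bottle in the frame of nest between -0.004 and 0.004 m and angle between bottle's own z axis and vertical below 0.12 rad and contact force between the fingers and bottle below 0.05 N and contact force between moving_jaw and bottle below 0.5 N), for 0.2 s.
2. the sliding jaw presses the standing bottle against the fixed pegs with 5 to 18 N (horizontal distance between bottle and nest below 0.01 m and z of bottle in the frame of nest between -0.004 and 0.004 m and angle between bottle's own z axis and vertical below 0.12 rad and contact force between moving_jaw and bottle between 5 and 18 N), for 0.3 s.
At the end, for the whole second after the job is handed in: The bottle stands upright (tilt under 0.12 rad) on the bottle table within 10 mm of the nest point, at rest, pressed by the sliding jaw with 5 to 18 N, everything let go (all of step 2 and linear speed of bottle below 0.01 m/s); the robot touches nothing.
It fails at once if the sliding jaw squeezes the bottle with more than 28 N (contact force between moving_jaw and bottle above 28 N).
It fails at once if the bottle is tipped by more than 0.5 rad (angle between bottle's own z axis and vertical above 0.5 rad).
It fails at once if another thing on the bench is shifted by more than 20 mm (distance of any of green_cap_bottle, small_bottle, microtube_rack, white_tape, marker, petri_a, petri_b from where it was at the start of the episode above 0.02 m).
It also fails if it takes over 72 s, if anything falls off the work surface, if the arm or the gripper's body presses on something with over 40 N, if the wrist force passes 120 N, or if a joint passes its speed limit or range.

## Working session

There is one attempt and no reset: what is moved stays moved. The work goes in short steps, Python scripts to look and compute and a tool call to move; the robot and the scene stay as the last step left them, time stands still between calls to the robot, and variables do not carry over. Pictures are saved under pics/ and viewed, at most 10 in all, crops included, and the job is handed in when it is done.

Besides the shell and the picture viewer there is one more tool, called after "Call:" by a JSON object that holds its "fn" and its "kwargs". apply_moves: Moves the arm, as the interface text tells. Its arguments: {"type":"object","properties":{"rows":{"type":"array"},"fingers":{"type":"number"},"grip_force":{"type":"number"}},"required":["rows"]}

```bash
mkdir -p pics
cat > h.py <<'E'
from bench import sense, eyes, job, models
import numpy as np, cv2
from scipy.spatial.transform import Rotation as Ro
def save(im,n): cv2.imwrite('pics/'+n,cv2.cvtColor(im,cv2.COLOR_RGB2BGR))
def proj(name,X):
    c=eyes.get_calibration(name);p=c['intrinsics']@(np.array(c['R'])@np.array(X,float)+np.array(c['t']).ravel());return p[:2]/p[2]
def cloud(name,d):
    c=eyes.get_calibration(name);K=np.array(c['intrinsics']);v,u=np.mgrid[:400,:640]
    P=np.stack([(u-K[0,2])/K[0,0]*d,(v-K[1,2])/K[1,1]*d,d],-1)
    return (P-np.array(c['t']).ravel())@np.array(c['R'])
E
python3 - <<'E'
from h import *
for cam in ('top','side'):
    im,d=eyes.snapshot(cam);save(im,cam+'0.png');np.save(cam+'.npy',d)
    for n in ['bottle','tester','nest','moving_jaw','knob_grip']:
        r=models.place_of(n,cam)
        for q in r[:4]:print(cam,n,np.round(q['xyz'],0),round(q['confidence'],2),np.round(proj(cam,q['xyz'])))
s=sense();print(s['tcp_rot'],s['time'],s['ft_force'])
E
```

```text
top bottle [565. 294.  -0.] 0.63 [220. 217.]
top bottle [477.  96.  17.] 0.57 [283. 245.]
top bottle [511. 334.  19.] 0.53 [204. 233.]
top tester [552. -74.   3.] 0.91 [339. 221.]
top tester [629. 213.  -1.] 0.27 [247. 197.]
top nest [551. -37.  51.] 0.64 [327. 218.]
top nest [627. 212.   1.] 0.42 [247. 197.]
top moving_jaw [550. -50.  51.] 0.64 [331. 219.]
top knob_grip [ 535. -146.   91.] 0.46 [365. 221.]
side bottle [513. 334.  16.] 0.97 [357. 293.]
side bottle [682. 264.  16.] 0.85 [291. 275.]
side bottle [570. 289.  -2.] 0.71 [334. 286.]
side bottle [475.  93.  21.] 0.54 [363. 234.]
side tester [544. -68.  -4.] 0.82 [337. 213.]
side nest [548. -30.  44.] 0.76 [337. 206.]
side moving_jaw [546. -54.  57.] 0.6 [337. 199.]
side knob_grip [ 536. -142.   92.] 0.4 [338. 177.]
side knob_grip [548. -52.  52.] 0.21 [336. 201.]
[1.79998384e+02 1.61303678e-04 1.63279794e+02] 0.6 [-0.4997046   0.3579313   0.57864465]
```

Run:
```python
import cv2,numpy as np
t=cv2.imread('pics/top0.png')[130:290,160:480];s=cv2.imread('pics/side0.png')[140:340,220:540]
a=cv2.resize(t,None,fx=2.4,fy=2.4,interpolation=2)[:384,:768];cv2.imwrite('pics/t1.png',a)
cv2.imwrite('pics/s1.png',cv2.resize(s,None,fx=2.4,fy=2.4,interpolation=2))
```

```text
(no output)
```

View pics/t1.png

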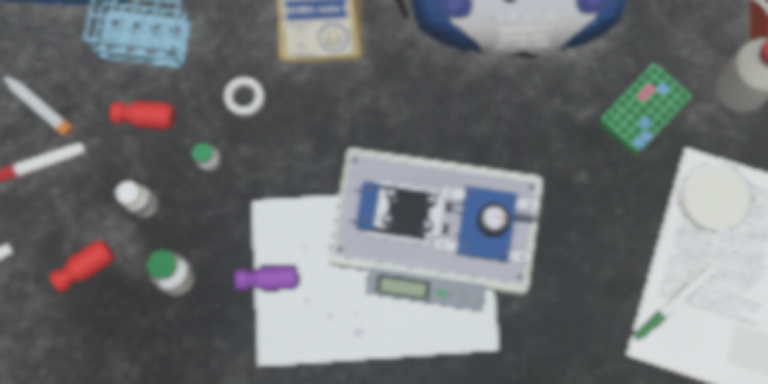

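View pics/s1.png

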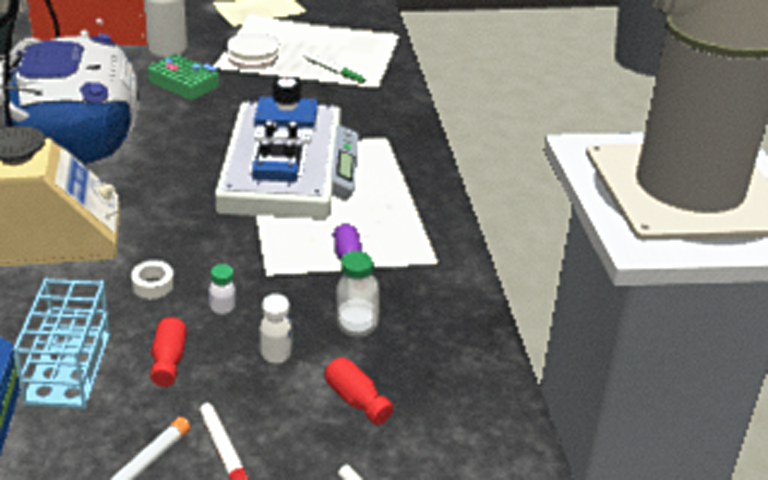

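The white bottle with the white cap is at top px (216,212) and side px (335,277). It's the only upright white-capped one. The red ones, at top px (220,178) and (194,240), and the purple one at (271,246) are lying look-alikes. The tester's long axis runs roughly along world y, with the knob at the -y end. Next I'll fit the geometry from depth.

Run:
```python
from h import *
for cam in ('top','side'):
    im,d=eyes.snapshot(cam);W=cloud(cam,d);ok=d>0
    m=ok&(abs(W[...,0]-550)<130)&(abs(W[...,1]+75)<170)&(W[...,2]>33)&(W[...,2]<46)
    r=cv2.minAreaRect(W[m][:,:2].astype(np.float32));print(cam,'housing',m.sum(),np.round(r[0]),np.round(r[1]),round(r[2],1),'z',np.median(W[m][:,2]).round(1))
    m=ok&(abs(W[...,0]-540)<60)&(abs(W[...,1]+145)<45)&(W[...,2]>96)&(W[...,2]<112)
    k=W[m];print('knob',m.sum(),np.round(cv2.minEnclosingCircle(k[:,:2].astype(np.float32))),k.mean(0).round(1))
    m=ok&(abs(W[...,0]-568)<30)&(abs(W[...,1]-292)<30)&(W[...,2]>68)&(W[...,2]<90)
    k=W[m];print('cap',m.sum(),k.min(0).round(),k.max(0).round(),k.mean(0).round(1))
    m=ok&(abs(W[...,0]-568)<35)&(abs(W[...,1]-292)<35)&(W[...,2]>10)&(W[...,2]<45)
    k=W[m];print('body',m.sum(),k.min(0).round(),k.max(0).round(),k.mean(0).round(1))
    for n in ['green_cap_bottle','small_bottle']:
        for q in models.place_of(n,cam)[:2]:print(n,np.round(q['xyz']),round(q['confidence'],2))
```

```text
top housing 2179 [533. -77.] [249. 175.] 81.4 z 41.8Traceback (most recent call last):
  File "<stdin>", line 7, in <module>
    return _wrapfunc(a, 'round', decimals=decimals, out=out)
    return _wrapit(obj, method, *args, **kwds)
    conv = _array_converter(obj)
ValueError: setting an array element with a sequence. The requested array has an inhomogeneous shape after 1 dimensions. The detected shape was (2,) + inhomogeneous part.
```

Run:
```python
from h import *
for cam in ('top','side'):
    im,d=eyes.snapshot(cam);W=cloud(cam,d);ok=d>0
    m=ok&(abs(W[...,0]-540)<60)&(abs(W[...,1]+145)<45)&(W[...,2]>96)&(W[...,2]<112)
    k=W[m];print(cam,'knob',m.sum(),k.min(0).round(),k.max(0).round(),k.mean(0).round(1))
    m=ok&(abs(W[...,0]-568)<30)&(abs(W[...,1]-292)<30)&(W[...,2]>68)&(W[...,2]<90)
    k=W[m];print('cap',m.sum(),k.min(0).round(),k.max(0).round(),k.mean(0).round(1))
    m=ok&(abs(W[...,0]-568)<35)&(abs(W[...,1]-292)<35)&(W[...,2]>10)&(W[...,2]<45)
    k=W[m];print('body',m.sum(),k.min(0).round(),k.max(0).round(),k.mean(0).round(1))
    for n in ['green_cap_bottle','small_bottle']:
        for q in models.place_of(n,cam)[:2]:print(n,np.round(q['xyz']),round(q['confidence'],2))
print(np.round(eyes.get_calibration('wrist')['mount'],2),np.round(eyes.get_calibration('wrist')['intrinsics']))
```

```text
top knob 149 [ 517. -166.   96.] [ 555. -129.  112.] [ 534.5 -146.1  105. ]
cap 69 [557. 286.  69.] [583. 310.  86.] [569.5 297.1  78.2]
body 51 [546. 276.  12.] [586. 308.  45.] [563.1 285.7  31. ]
green_cap_bottle [474. 250.  -4.] 0.5
green_cap_bottle [553. -35.  48.] 0.34
small_bottle [629. 207.   0.] 0.61
side knob 60 [ 518. -163.   96.] [ 552. -121.  106.] [ 534.5 -138.7  101.3]
cap 84 [557. 287.  68.] [583. 316.  80.] [569.9 303.5  74.8]
body 131 [554. 288.  11.] [586. 315.  45.] [570.3 308.9  29.3]
green_cap_bottle [475. 247.  -3.] 0.56
small_bottle [628. 213.  -1.] 0.72
[[  -0.     -0.96   -0.28   72.92]
 [   1.     -0.      0.     -0.45]
 [  -0.     -0.28    0.96 -142.57]
 [   0.      0.      0.      1.  ]] [[343.   0. 321.]
 [  0. 343. 199.]
 [  0.   0.   1.]]
```

```bash
cat >> h.py <<'E'
def plan(pos,gam,n,start=None,p=True):
    """rows: world straight line, tool down yaw gam deg; row shift is in tool axes before the turn"""
    s=sense(); P=np.array(s['tool_pos'],float) if start is None else np.array(start[0],float)
    R0=Ro.from_euler('xyz',s['tcp_rot'],degrees=True) if start is None else Ro.from_euler('xyz',[180,0,start[1]],degrees=True)
    R1=Ro.from_euler('xyz',[180,0,gam],degrees=True)
    rv=(R0.inv()*R1).as_rotvec()/n; d=(np.array(pos)-P)/n; R=R0
    rows=[]
    for i in range(n):
        rows.append([round(float(x),1) for x in R.inv().apply(d)]+[round(float(x),4) for x in rv]); R=R*Ro.from_rotvec(rv)
    for i in range(0,n,5): print(rows[i:i+5])
E
python3 -c "
from h import *
plan([570,298,190],81.4,10)"
```

```text
[[-46.0, -15.1, 4.1, -0.0, 0.0, 0.1429], [-47.7, -8.4, 4.1, -0.0, 0.0, 0.1429], [-48.4, -1.5, 4.1, -0.0, 0.0, 0.1429], [-48.1, 5.4, 4.1, -0.0, 0.0, 0.1429], [-46.9, 12.2, 4.1, -0.0, 0.0, 0.1429]]
[[-44.6, 18.8, 4.1, -0.0, 0.0, 0.1429], [-41.5, 24.9, 4.1, -0.0, 0.0, 0.1429], [-37.5, 30.6, 4.1, -0.0, 0.0, 0.1429], [-32.8, 35.6, 4.1, -0.0, 0.0, 0.1429], [-27.4, 39.9, 4.1, -0.0, 0.0, 0.1429]]
```

Call:
{"fn": "apply_moves", "kwargs": {"rows": [[-46,-15,4,0,0,0.143],[-47.7,-8.4,4,0,0,0.143],[-48.4,-1.5,4,0,0,0.143],[-48.1,5.4,4,0,0,0.143],[-46.9,12.2,4,0,0,0.143]], "fingers": 85, "grip_force": 30}}

```text
time: 1.58
tool_pos: [372.4, 435.3, 211.3]
tcp_rot: [180.0, -0.0, 122.0]
ft_force: [0.2, 0.5, 0.2]
finger_gap: 85.0
grip_force: 0.0
```

Call:
{"fn": "apply_moves", "kwargs": {"rows": [[-44.6,18.8,4,0,0,0.143],[-41.5,24.9,4,0,0,0.143],[-37.5,30.6,4,0,0,0.143],[-32.8,35.6,4,0,0,0.143],[-27.4,39.9,4,0,0,0.143]]}}

```text
time: 2.2
tool_pos: [571.0, 296.8, 191.2]
tcp_rot: [180.0, -0.0, 81.1]
ft_force: [0.5, 0.4, 0.6]
finger_gap: 85.1
grip_force: 0.0
```

```bash
cat >> h.py <<'E'
def wrist():
    s=sense();im,d=eyes.snapshot('wrist');c=eyes.get_calibration('wrist');K=np.array(c['intrinsics']);v,u=np.mgrid[:400,:640]
    P=np.stack([(u-K[0,2])/K[0,0]*d,(v-K[1,2])/K[1,1]*d,d],-1)
    M=np.array(c['mount']);T=P@M[:3,:3].T+M[:3,3]
    W=T@Ro.from_euler('xyz',s['tcp_rot'],degrees=True).as_matrix().T+np.array(s['tool_pos'])
    return im,d,W,s
E
python3 - <<'E'
from h import *
im,d,W,s=wrist();save(im,'w1.png');print(s['tool_pos'],s['tcp_rot'],s['joint_pos'])
ok=(d>0)&(abs(W[...,0]-570)<40)&(abs(W[...,1]-298)<40)
for lo,hi in((10,44),(66,90)):
    k=W[ok&(W[...,2]>lo)&(W[...,2]<hi)];print(len(k),k.min(0).round(),k.max(0).round(),np.median(k,0).round(1))
for q in models.place_of('bottle','wrist')[:3]:print(np.round(q['xyz']),q['confidence'])
E
```

```text
[570.9537983  296.77607554 191.22537908] [ 1.79991910e+02 -1.26518734e-02  8.10743668e+01] [2.28975621e+01 1.52699379e+01 8.06284559e+01 6.51885929e-03
 8.40880610e+01 3.18225255e+01]
198 [550. 292.  10.] [584. 313.  44.] [569.1 309.4  37.8]
948 [554. 286.  66.] [581. 312.  80.] [567.8 300.   77.5]
[510. 334.  20.] 0.68
[476.  97.  16.] 0.67
[682. 259.  19.] 0.58
```

View pics/w1.png

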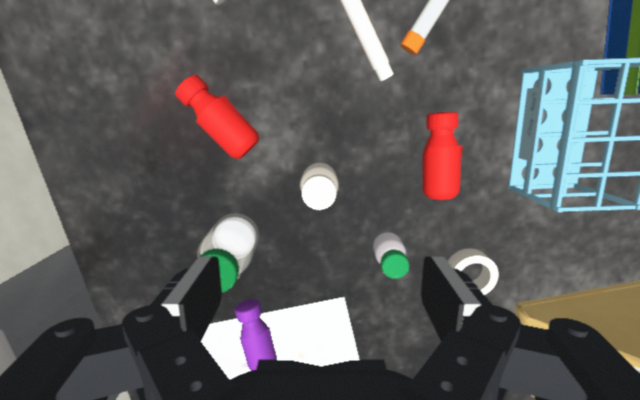

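The white-capped bottle is at wrist px (319,190), upright between the two red look-alikes at (220,120) and (442,160). The purple one is at (256,335). Measured cap centre is about (568.5, 298.5), top at 78 mm, which matches the given size. I'm going down to grip the cap.

Call:
{"fn": "apply_moves", "kwargs": {"rows": [[1.3,-2.7,34,0,0,0.0],[0,0,34,0,0,0],[0,0,34,0,0,0],[0,0,24,0,0,0],[0,0,10,0,0,0]]}}

```text
time: 2.92
tool_pos: [565.7, 299.4, 53.3]
tcp_rot: [-179.8, 0.1, 81.4]
ft_force: [0.4, 0.3, -0.4]
finger_gap: 85.0
grip_force: 0.0
```

Call:
{"fn": "apply_moves", "kwargs": {"rows": [[0,0,0,0,0,0],[0,0,0,0,0,0],[0,0,0,0,0,0],[0,0,0,0,0,0],[0,0,0,0,0,0]], "fingers": 0, "grip_force": 30}}

```text
time: 3.55
tool_pos: [568.2, 300.0, 56.8]
tcp_rot: [179.9, -0.1, 81.3]
ft_force: [0.1, 0.7, 6.3]
finger_gap: 24.8
grip_force: 29.6
```

Call:
{"fn": "apply_moves", "kwargs": {"rows": [[0,0,-10,0,0,0],[0,0,-20,0,0,0],[0,0,-30,0,0,0],[0,0,-30,0,0,0],[0,0,0,0,0,0]]}}

```text
time: 4.18
tool_pos: [569.5, 300.5, 150.1]
tcp_rot: [179.7, -0.2, 81.4]
ft_force: [-0.0, -0.0, -1.7]
finger_gap: 24.8
grip_force: 29.7
```

Run:
```python
from h import *
print({k:np.round(v,2) for k,v in sense().items() if k in('tool_pos','tcp_rot','ft_force','finger_gap','joint_pos')})
im,d,W,s=wrist();a=im
b,_=eyes.snapshot('side');b=cv2.resize(b[180:320,260:400],(400,400))
save(np.hstack([a[:,100:500],b]),'w2.png')
```

```text
{'joint_pos': array([23.26, 16.54, 83.49, -0.  , 79.56, 31.9 ]), 'tool_pos': array([569.52, 300.47, 150.11]), 'tcp_rot': array([179.65,  -0.22,  81.35]), 'ft_force': array([-0.05, -0.05, -1.73]), 'finger_gap': np.float64(24.82)}
```

View pics/w2.png

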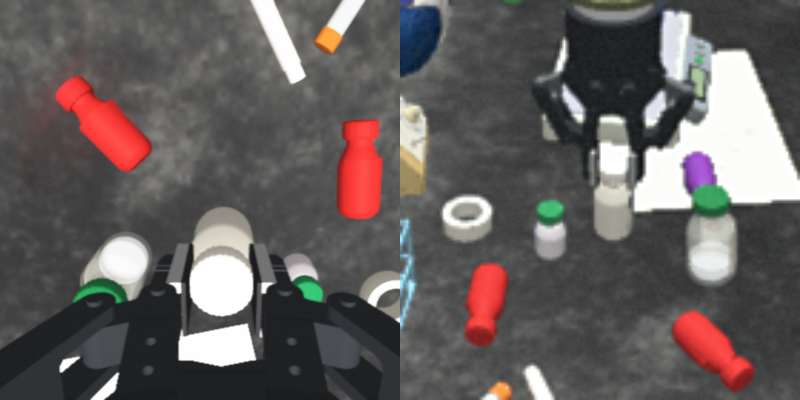

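Call:
{"fn": "apply_moves", "kwargs": {"rows": [[-30,3,-15,0,0,0],[-55,6,-15,0,0,0],[-60,7,-10,0,0,0],[-55,6,-10,0,0,0],[-29,3,0,0,0,0]]}}

```text
time: 4.9
tool_pos: [556.8, 66.6, 194.6]
tcp_rot: [-179.9, 0.0, 81.2]
ft_force: [-0.0, 0.6, -0.7]
finger_gap: 24.8
grip_force: 29.8
```

Call:
{"fn": "apply_moves", "kwargs": {"rows": [[0,0,0,0,0,0],[0,0,0,0,0,0],[0,0,0,0,0,0],[0,0,0,0,0,0],[0,0,0,0,0,0]]}}

```text
time: 5.52
tool_pos: [557.5, 69.9, 195.2]
tcp_rot: [-180.0, -0.0, 81.4]
ft_force: [0.6, 0.5, -1.5]
finger_gap: 24.7
grip_force: 29.8
```

Run:
```python
from h import *
im,d,W,s=wrist();np.savez('w3.npz',im=im,d=d,W=W)
print(s['tool_pos'],s['tcp_rot'],s['finger_gap'])
R=Ro.from_euler('xyz',s['tcp_rot'],degrees=True).as_matrix();T=(W-s['tool_pos'])@R
m=(d>0)&(abs(T[...,0])<30)&(abs(T[...,1])<12)&(T[...,2]<0)&(T[...,2]>-40)&(im.min(-1)>120)
k=T[m];print('cap in tool',len(k),k.min(0).round(1),k.max(0).round(1),np.percentile(k[:,2],[5,20,50]))
t=k[k[:,2]<np.percentile(k[:,2],20)+3];print(len(t),t.min(0),t.max(0))
im,d=eyes.snapshot('top');W=cloud('top',d)
for cam in('wrist','top'):
  for n in['nest','moving_jaw','knob_grip','tester']:
    for q in models.place_of(n,cam)[:2]:print(cam,n,np.round(q['xyz']),round(q['confidence'],2))
tI=cv2.resize(im[180:270,290:410],(533,400),interpolation=cv2.INTER_CUBIC)
save(tI,'t4.png');save(np.load('w3.npz')['im'],'w3.png')
```

```text
[557.49177615  69.91631684 195.21668338] [-1.79993706e+02 -2.33091080e-03  8.14006211e+01] 24.743947976955948
cap in tool 3080 [-14.3 -12.  -23.9] [12.7 10.8 -0. ] [-22.0248369  -21.48057105 -20.75082382]
2862 [-14.34869176 -11.99078547 -23.88401862] [ 12.70032583  10.78712278 -18.48372295]
wrist nest [559.  62. 137.] 0.28
top nest [550. -33.  47.] 0.78
top nest [477. 250.  -6.] 0.59
top moving_jaw [550. -48.  50.] 0.41
top knob_grip [ 532. -145.   94.] 0.63
top tester [554. -75.   0.] 0.68
top tester [ 576. -439.   14.] 0.5
```

View pics/w3.png

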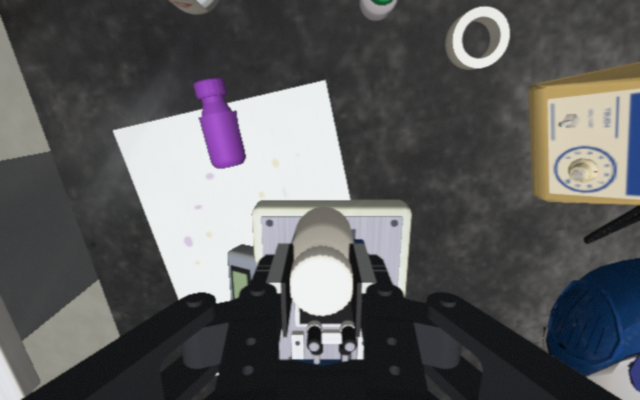

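Wrist view: the bottle hangs straight in the gripper. The moving-jaw pegs show at px (315,335) and (348,335). I'll locate the fixed pegs by depth in the tester's frame.

Run:
```python
from h import *
a=np.deg2rad(-8.6);Rt=np.array([[np.cos(a),np.sin(a)],[-np.sin(a),np.cos(a)]])
O=np.array([550,-34])
D={'side':None,'top':None}
for cam in D:
    im,d=eyes.snapshot(cam);W=cloud(cam,d);D[cam]=(d,W)
z=np.load('w3.npz');D['wrist']=(z['d'],z['W'])
for cam,(d,W) in D.items():
    L=(W[...,:2]-O)@Rt.T
    for nm,lo,hi in(('pegs',72,90),('table',47,54),('knob',97,109)):
        m=(d>0)&(abs(L[...,0])<45)&(L[...,1]>-150)&(L[...,1]<60)&(W[...,2]>lo)&(W[...,2]<hi)
        if nm=='pegs': m&=(L[...,1]>-60)
        if nm=='knob': m&=(L[...,1]<-60)
        if nm=='table': m&=(abs(L[...,1])<30)
        k=L[m]
        if not len(k):continue
        print(cam,nm,len(k),'x',np.percentile(k[:,0],[2,50,98]).round(1),'y',np.percentile(k[:,1],[2,50,98]).round(1))
        if nm=='pegs':
            H,_,_=np.histogram2d(k[:,1],k[:,0],bins=[np.arange(-60,61,6),np.arange(-44,45,8)]);print(H.astype(int))
```

```text
side pegs 39 x [-21.  -12.   23.5] y [-39.   18.5  24.5]
[[0 0 0 0 0 0 0 0 0 0 0]
 [0 0 0 0 0 0 0 0 0 0 0]
 [0 0 0 0 0 0 0 0 0 0 0]
 [0 0 0 2 0 0 0 0 0 0 0]
 [0 0 0 5 0 0 0 0 0 0 0]
 [0 0 0 3 0 0 0 0 0 0 0]
 [0 0 0 0 0 0 0 0 0 0 0]
 [0 0 0 0 0 0 0 0 0 0 0]
 [0 0 0 0 0 0 0 0 0 0 0]
 [0 0 0 0 0 0 0 0 0 0 0]
 [0 0 0 0 0 0 0 0 0 0 0]
 [0 0 0 2 0 0 0 0 0 0 0]
 [0 0 1 1 1 0 1 1 1 0 0]
 [0 0 1 5 4 0 1 6 2 0 0]
 [0 0 0 0 0 0 0 2 0 0 0]
 [0 0 0 0 0 0 0 0 0 0 0]
 [0 0 0 0 0 0 0 0 0 0 0]
 [0 0 0 0 0 0 0 0 0 0 0]
 [0 0 0 0 0 0 0 0 0 0 0]
 [0 0 0 0 0 0 0 0 0 0 0]]
side table 57 x [-30.6   0.3  35.2] y [-28.7  -8.2  27.7]
side knob 2 x [6.4 8.  9.5] y [-127.4 -126.6 -125.7]
top pegs 79 x [-20.2  11.1  23.9] y [-41.4 -29.6  20.6]
[[0 0 0 0 0 0 0 0 0 0 0]
 [0 0 0 0 0 0 0 0 0 0 0]
 [0 0 0 0 0 0 0 1 0 0 0]
 [0 0 0 7 3 0 1 6 2 0 0]
 [0 0 1 6 3 0 0 7 2 0 0]
 [0 0 0 0 0 0 0 1 0 0 0]
 [0 0 0 0 0 0 0 0 0 0 0]
 [0 0 0 0 0 0 0 0 0 0 0]
 [0 0 0 0 0 0 0 0 0 0 0]
 [0 0 0 0 0 0 0 0 0 0 0]
 [0 0 0 0 0 0 0 0 0 0 0]
 [0 0 0 4 2 0 0 5 2 0 0]
 [0 0 1 4 4 0 1 5 3 0 0]
 [0 0 0 2 1 0 0 1 3 0 0]
 [0 0 0 0 0 0 0 0 0 0 0]

[... 383 characters left out ...]
 0  4  0  0  0  6  0  0  0]
 [ 0  0 14 35 10  0 16 33  5  0  0]
 [ 0  0 35 86 20  0 42 90 16  0  0]
 [ 0  0  0 26  0  0  3 24  0  0  0]
 [ 0  0  0  0  0  0  0  0  0  0  0]
 [ 0  0  0  0  0  0  0  0  0  0  0]
 [ 0  0  0  0  0  0  0  0  0  0  0]
 [ 0  0  0  0  0  0  0  0  0  0  0]
 [ 0  0  0  0  0  0  0  0  0  0  0]
 [ 0  0  0  0  0  0  0  3  0  0  0]
 [ 0  0  0  0  0  0  0  0  0  0  0]
 [ 0  0  0  0  0  0  0  0  0  0  0]
 [ 0  0  0  0  0  0  0  0  0  0  0]
 [ 0  0  0  0  0  0  0  0  0  0  0]
 [ 0  0  0  0  0  0  0  0  0  0  0]
 [ 0  0  0  0  0  0  0  0  0  0  0]
 [ 0  0  0  0  0  0  0  0  0  0  0]
 [ 0  0  0  0  0  0  0  0  0  0  0]]
wrist table 452 x [-35.1  -1.6  19.1] y [-29.8 -25.5 -14.1]
```

View pics/t4.png

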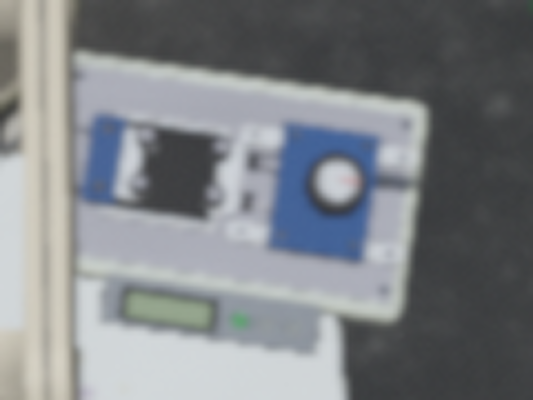

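Call:
{"fn": "apply_moves", "kwargs": {"rows": [[-20,1.5,0,0,0,0],[-40,3,0,0,0,0],[-35,2.6,0,0,0,0],[-14,1,20,0,0,0],[0,0,20,0,0,0]]}}

```text
time: 6.75
tool_pos: [548.7, -40.7, 153.7]
tcp_rot: [-180.0, -0.0, 81.2]
ft_force: [-0.0, 0.2, -1.9]
finger_gap: 24.8
grip_force: 29.8
```

Call:
{"fn": "apply_moves", "kwargs": {"rows": [[0,0,15,0,0,0],[0,0,15,0,0,0],[0,0,10,0,0,0],[0,0,2,0,0,0],[0,0,0,0,0,0]]}}

```text
time: 7.38
tool_pos: [549.5, -39.5, 113.7]
tcp_rot: [180.0, -0.0, 81.4]
ft_force: [0.0, 0.7, -1.7]
finger_gap: 25.2
grip_force: 29.8
```

Call:
{"fn": "apply_moves", "kwargs": {"rows": [[0,0,1,0,0,0],[0,0,1,0,0,0],[0,0,1,0,0,0],[0,0,1,0,0,0],[0,0,0,0,0,0]]}}

```text
time: 8.0
tool_pos: [549.0, -39.7, 109.2]
tcp_rot: [-180.0, 0.0, 81.3]
ft_force: [0.1, 0.0, -1.4]
finger_gap: 24.9
grip_force: 29.8
```

Down slowly, watching fz.

Call:
{"fn": "apply_moves", "kwargs": {"rows": [[0,0,0.6,0,0,0],[0,0,0.6,0,0,0],[0,0,0.4,0,0,0],[0,0,0,0,0,0],[0,0,0,0,0,0]]}}

```text
time: 8.62
tool_pos: [549.1, -39.7, 107.7]
tcp_rot: [180.0, 0.0, 81.3]
ft_force: [0.2, -0.2, -1.5]
finger_gap: 24.9
grip_force: 29.8
```

Call:
{"fn": "apply_moves", "kwargs": {"rows": [[1,0,0,0,0,0],[1,0,0,0,0,0],[0.5,0,0,0,0,0],[0,0,0,0,0,0],[0,0,0,0,0,0]]}}

```text
time: 9.25
tool_pos: [549.5, -37.1, 107.7]
tcp_rot: [-180.0, -0.0, 81.4]
ft_force: [-0.2, 0.0, -1.7]
finger_gap: 25.0
grip_force: 29.8
```

Call:
{"fn": "apply_moves", "kwargs": {"rows": [[0.7,0,0,0,0,0],[0.7,0,0,0,0,0],[0.6,0,0,0,0,0],[0,0,0,0,0,0],[0,0,0,0,0,0]]}}

```text
time: 9.88
tool_pos: [549.8, -35.2, 107.7]
tcp_rot: [180.0, 0.0, 81.3]
ft_force: [0.3, 0.2, -1.6]
finger_gap: 24.6
grip_force: 29.8
```

Call:
{"fn": "apply_moves", "kwargs": {"rows": [[0,0,0.4,0,0,0],[0,0,0.4,0,0,0],[0,0,0.4,0,0,0],[0,0,0,0,0,0],[0,0,0,0,0,0]]}}

```text
time: 10.5
tool_pos: [549.8, -35.2, 106.5]
tcp_rot: [180.0, -0.0, 81.3]
ft_force: [-0.3, -0.7, -2.1]
finger_gap: 24.9
grip_force: 29.8
```

Call:
{"fn": "apply_moves", "kwargs": {"rows": [[0,0,0.4,0,0,0],[0,0,0.4,0,0,0],[0,0,0.2,0,0,0],[0,0,0,0,0,0],[0,0,0,0,0,0]]}}

```text
time: 11.12
tool_pos: [550.0, -35.2, 105.8]
tcp_rot: [180.0, -0.0, 81.4]
ft_force: [-1.0, 1.3, 2.8]
finger_gap: 24.6
grip_force: 30.0
```

Call:
{"fn": "apply_moves", "kwargs": {"rows": [[0.5,0,0,0,0,0],[0.5,0,0,0,0,0],[0.5,0,0,0,0,0],[0,0,0,0,0,0],[0,0,0,0,0,0]]}}

```text
time: 11.75
tool_pos: [550.2, -33.9, 105.7]
tcp_rot: [180.0, 0.0, 81.3]
ft_force: [-0.5, -1.7, 4.4]
finger_gap: 25.2
grip_force: 30.3
```

Call:
{"fn": "apply_moves", "kwargs": {"rows": [[0.6,0,-0.3,0,0,0],[0.6,0,0,0,0,0],[0.5,0,0,0,0,0],[0,0,0,0,0,0],[0,0,0,0,0,0]]}}

```text
time: 12.38
tool_pos: [550.3, -32.1, 105.8]
tcp_rot: [-180.0, 0.0, 81.3]
ft_force: [0.5, -1.5, 2.1]
finger_gap: 24.7
grip_force: 30.2
```

Call:
{"fn": "apply_moves", "kwargs": {"rows": [[0.7,0,0,0,0,0],[0.7,0,0,0,0,0],[0.6,0,0,0,0,0],[0,0,0,0,0,0],[0,0,0,0,0,0]]}}

```text
time: 13.0
tool_pos: [550.6, -30.2, 105.8]
tcp_rot: [180.0, 0.0, 81.3]
ft_force: [0.6, -4.0, 2.2]
finger_gap: 24.6
grip_force: 30.3
```

Side force has risen to 4 N, so the bottle is against the fixed pegs. I'll ease back a little and release.

Call:
{"fn": "apply_moves", "kwargs": {"rows": [[-0.6,0,0,0,0,0],[0,0,0,0,0,0],[0,0,0,0,0,0],[0,0,0,0,0,0],[0,0,0,0,0,0]], "fingers": 70}}

```text
time: 13.62
tool_pos: [550.5, -30.6, 105.8]
tcp_rot: [-180.0, -0.0, 81.4]
ft_force: [0.3, 0.5, 0.9]
finger_gap: 69.9
grip_force: 0.0
```

Call:
{"fn": "apply_moves", "kwargs": {"rows": [[0,0,0,0,0,0],[0,0,-20,0,0,0],[0,0,-40,0,0,0],[0,0,-40,0,0,0],[0,0,-20,0,0,0]]}}

```text
time: 14.25
tool_pos: [551.9, -30.8, 230.1]
tcp_rot: [179.7, -0.0, 81.3]
ft_force: [-0.4, 0.5, -0.6]
finger_gap: 69.6
grip_force: 0.0
```

Call:
{"fn": "apply_moves", "kwargs": {"rows": [[-20,0,0,0,0,0],[-20,0,0,0,0,0],[-10,0,0,0,0,0],[0,0,0,0,0,0],[0,0,0,0,0,0]], "fingers": 85}}

```text
time: 14.88
tool_pos: [542.7, -80.0, 225.2]
tcp_rot: [-179.9, -0.0, 81.3]
ft_force: [-0.7, -0.1, -0.5]
finger_gap: 84.8
grip_force: 0.0
```

Run:
```python
from h import *
im,d,W,s=wrist();save(im,'w5.png');np.savez('w5.npz',d=d,W=W)
print(s['tool_pos'],s['tcp_rot'],s['joint_pos'].round(1) if hasattr(s['joint_pos'],'round') else s['joint_pos'],s['wrist_torque'],s['ft_force'])
a=np.deg2rad(-8.6);Rt=np.array([[np.cos(a),np.sin(a)],[-np.sin(a),np.cos(a)]]);L=(W[...,:2]-[550,-34])@Rt.T
for nm,lo,hi,y0,y1 in(('cap',122,138,-30,30),('fixpegs',76,88,8,40),('movpegs',76,88,-60,-10),('knob',98,110,-150,-80)):
    m=(d>0)&(abs(L[...,0])<35)&(L[...,1]>y0)&(L[...,1]<y1)&(W[...,2]>lo)&(W[...,2]<hi);k=L[m]
    if len(k):print(nm,len(k),'x',np.percentile(k[:,0],[1,50,99]).round(1),'y',np.percentile(k[:,1],[1,50,99]).round(1),'z',np.median(W[m][:,2]).round(1))
for n in['knob_grip','moving_jaw','bottle']:
    for q in models.place_of(n,'wrist')[:2]:print(n,np.round(q['xyz']),round(q['confidence'],2))
```

```text
[542.72215108 -79.97930622 225.17471241] [-1.79943172e+02 -2.03975182e-02  8.13276953e+01] [-13.7  -0.3  94.    0.   86.4  -5.1] [ 0.02132398 -0.00244363 -0.01591825] [-0.728021   -0.14137545 -0.4964521 ]
cap 1148 x [-13.1  -1.1  11.5] y [-13.1  -0.5  11.6] z 126.6
fixpegs 455 x [-22.4 -10.   21.7] y [ 8.4 14.7 21. ] z 80.5
movpegs 431 x [-22.6  -1.1  21.1] y [-42.7 -35.5 -20.8] z 80.5
knob 1532 x [-19.3  -0.5  17.5] y [-130.1 -110.7  -94.2] z 104.1
knob_grip [ 532. -150.   89.] 0.69
bottle [549. -41.  45.] 0.69
```

View pics/w5.png

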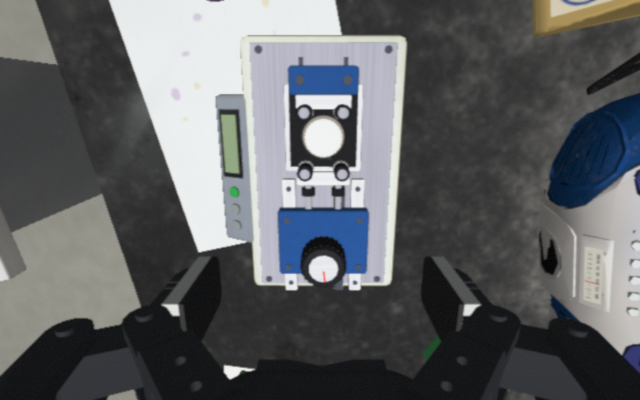

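Bottle stands at px (323,137), touching the fixed pegs at (305,111) and (343,111). The moving pegs at (305,171) and (342,171) are still clear, and the knob is at (323,262). I need to check clearances around the knob before gripping it.

Run:
```python
from h import *
z=np.load('w5.npz');d,W=z['d'],z['W']
a=np.deg2rad(-8.6);Rt=np.array([[np.cos(a),np.sin(a)],[-np.sin(a),np.cos(a)]]);L=(W[...,:2]-[550,-34])@Rt.T-[-.7,-112.5]
r=np.hypot(L[...,0],L[...,1]);th=np.rad2deg(np.arctan2(L[...,1],L[...,0]))
for t in range(-180,180,45):
    m=(d>0)&(r>23)&(r<62)&(th>=t)&(th<t+45);print(t,m.sum(),np.percentile(W[m][:,2],[5,50,95]).round(1) if m.sum() else '')
K=np.array([550,-34])+Rt.T@[-.7,-112.5];print('knob world',K)
plan([K[0],K[1],150],81.4,3)
```

```text
-180 928 [42.1 64.9 66.8]
-135 286 [38.7 50.2 52.1]
-90 332 [42.1 50.5 52. ]
-45 933 [42.  64.6 66.9]
0 1215 [42.1 65.  66.9]
45 1534 [42.5 59.4 66.7]
90 1521 [42.2 59.3 66.6]
135 1215 [42.1 65.1 66.8]
knob world [ 532.4851444  -145.13041813]
[[-22.1, -0.2, 25.2, -0.0, -0.0, -0.0001], [-22.1, -0.2, 25.2, -0.0, -0.0, -0.0001], [-22.1, -0.2, 25.2, -0.0, -0.0, -0.0001]]
```

Call:
{"fn": "apply_moves", "kwargs": {"rows": [[-22,0,20,0,0,0],[-30,0.2,30,0,0,0],[-14.5,0.2,30,0,0,0],[0,0,10,0,0,0],[0,0,0,0,0,0]]}}

```text
time: 15.7
tool_pos: [533.2, -145.1, 135.5]
tcp_rot: [-179.9, -0.0, 81.4]
ft_force: [0.5, -0.2, 0.0]
finger_gap: 85.0
grip_force: 0.0
```

Call:
{"fn": "apply_moves", "kwargs": {"rows": [[0,0,20,0,0,0],[0,0,20,0,0,0],[0,0,15,0,0,0],[0,0,3,0,0,0],[0,0,0,0,0,0]]}}

```text
time: 16.32
tool_pos: [533.3, -145.8, 77.6]
tcp_rot: [-180.0, -0.0, 81.4]
ft_force: [0.1, 0.1, 0.2]
finger_gap: 84.9
grip_force: 0.0
```

Call:
{"fn": "apply_moves", "kwargs": {"rows": [[0,0,0,0,0,0],[0,0,0,0,0,0],[0,0,0,0,0,0],[0,0,0,0,0,0],[0,0,0,0,0,0]], "fingers": 0, "grip_force": 60}}

```text
time: 16.95
tool_pos: [534.4, -146.2, 78.9]
tcp_rot: [179.9, 0.0, 81.3]
ft_force: [1.2, -0.0, 5.5]
finger_gap: 36.7
grip_force: 60.7
```

Run:
```python
from h import *
s=sense();print({k:np.round(v,3) for k,v in s.items()})
```

```text
{'time': np.float64(16.95), 'joint_pos': array([-2.06070e+01,  7.54700e+00,  1.01671e+02,  9.00000e-03,
        7.06490e+01, -1.19540e+01]), 'qd': array([ 0.142,  0.022,  0.003, -0.006,  0.001, -0.012]), 'joint_efforts': array([ -0.327, -49.172, -42.011,  -0.327,   0.52 ,  -0.083]), 'tool_pos': array([ 534.353, -146.168,   78.875]), 'tcp_rot': array([1.79868e+02, 1.90000e-02, 8.13440e+01]), 'ft_force': array([ 1.248, -0.023,  5.46 ]), 'wrist_torque': array([ 0.023, -0.286, -0.041]), 'grip_force': np.float64(60.667), 'finger_gap': np.float64(36.679)}
```

Call:
{"fn": "apply_moves", "kwargs": {"rows": [[1.2,-0.06,0,0,0,0.1],[1.19,-0.12,0,0,0,0.1],[1.18,-0.24,0,0,0,0.1],[1.15,-0.35,0,0,0,0.1],[1.1,-0.47,0,0,0,0.1]]}}

```text
time: 17.58
tool_pos: [535.3, -140.3, 78.9]
tcp_rot: [179.9, -0.0, 52.5]
ft_force: [2.1, 0.6, 5.2]
finger_gap: 37.1
grip_force: 60.6
```

Run:
```python
from h import *
for i in range(3):
    eyes.snapshot('top') if i else 0
    s=sense();print({k:np.round(s[k],3) for k in('time','tool_pos','tcp_rot','ft_force','wrist_torque','finger_gap')},s['joint_efforts'][5])
im,d=eyes.snapshot('side');save(cv2.resize(im[160:230,290:390],(800,560),interpolation=cv2.INTER_CUBIC),'s6.png')
```

```text
{'time': np.float64(17.575), 'tool_pos': array([ 535.319, -140.287,   78.864]), 'tcp_rot': array([ 1.79855e+02, -4.10000e-02,  5.25370e+01]), 'ft_force': array([2.092, 0.553, 5.169]), 'wrist_torque': array([-0.089, -0.408,  0.25 ]), 'finger_gap': np.float64(37.095)} -1.4560751616954803
{'time': np.float64(17.625), 'tool_pos': array([ 535.342, -140.21 ,   78.877]), 'tcp_rot': array([ 1.79854e+02, -4.20000e-02,  5.22380e+01]), 'ft_force': array([2.95 , 0.157, 4.861]), 'wrist_torque': array([-0.018, -0.405, -0.028]), 'finger_gap': np.float64(36.988)} -0.9322250448167324
{'time': np.float64(17.675), 'tool_pos': array([ 535.374, -140.241,   78.918]), 'tcp_rot': array([ 1.79852e+02, -4.80000e-02,  5.25610e+01]), 'ft_force': array([ 2.709, -0.72 ,  5.07 ]), 'wrist_torque': array([-0.041, -0.38 , -0.253]), 'finger_gap': np.float64(37.029)} 1.1127014458179474
```

View pics/s6.png

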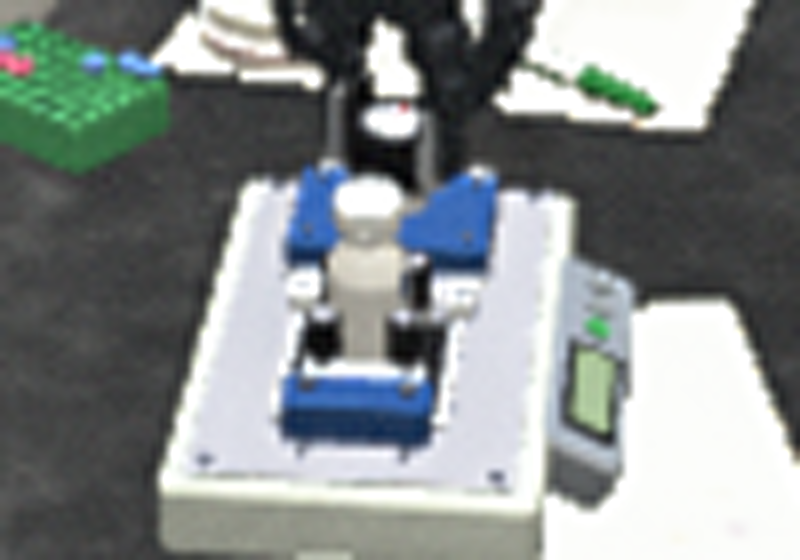

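The jaw is advancing, with the bottle standing at px (365,270). I'll keep winding.

Call:
{"fn": "apply_moves", "kwargs": {"rows": [[1.05,-0.57,0,0,0,0.1],[0.99,-0.68,0,0,0,0.1],[0.92,-0.77,0,0,0,0.1],[0.84,-0.86,0,0,0,0.1],[0.75,-0.94,0,0,0,0.1]]}}

```text
time: 18.35
tool_pos: [536.3, -134.4, 78.8]
tcp_rot: [179.9, -0.1, 23.9]
ft_force: [2.6, -0.4, 5.3]
finger_gap: 37.1
grip_force: 60.6
```

```bash
cat >> h.py <<'E'
def meas(fn='wz.npz'):
    s=sense();print({k:np.round(s[k],3) for k in('time','tool_pos','tcp_rot','ft_force','wrist_torque','finger_gap')},round(s['joint_efforts'][5],2))
    a=np.deg2rad(-8.6);Rt=np.array([[np.cos(a),np.sin(a)],[-np.sin(a),np.cos(a)]])
    im,d=eyes.snapshot('top');W=cloud('top',d);L=(W[...,:2]-[550,-34])@Rt.T
    for nm,lo,hi,y0,y1 in(('cap',118,138,-30,30),('fixpegs',74,88,8,40),('movpegs',74,88,-60,-10)):
        m=(d>0)&(abs(L[...,0])<35)&(L[...,1]>y0)&(L[...,1]<y1)&(W[...,2]>lo)&(W[...,2]<hi);k=L[m]
        if len(k):print(nm,len(k),'x',k[:,0].mean().round(1),'y',np.percentile(k[:,1],[2,50,98]).round(1),k[:,1].mean().round(1))
E
python3 -c "
from h import *
meas()"
```

```text
{'time': np.float64(18.35), 'tool_pos': array([ 536.256, -134.436,   78.849]), 'tcp_rot': array([ 1.79884e+02, -1.06000e-01,  2.39080e+01]), 'ft_force': array([ 2.627, -0.42 ,  5.297]), 'wrist_torque': array([-0.204, -0.446,  0.291]), 'finger_gap': np.float64(37.104)} -1.46
cap 64 x 1.7 y [-9.9  0.4 11.1] 0.3
fixpegs 33 x 0.9 y [ 9.4 14.9 20.4] 14.9
```

Call:
{"fn": "apply_moves", "kwargs": {"rows": [[0.26,-0.4,0,0,0,0.04],[0.25,-0.41,0,0,0,0.04],[0.23,-0.42,0,0,0,0.04],[0.21,-0.43,0,0,0,0.04],[0.2,-0.44,0,0,0,0.04]]}}

```text
time: 19.02
tool_pos: [536.6, -132.2, 78.9]
tcp_rot: [179.9, -0.1, 12.6]
ft_force: [2.2, -1.4, 6.0]
finger_gap: 37.1
grip_force: 60.7
```

```bash
python3 -c "
from h import *
meas();meas()"
```

```text
{'time': np.float64(19.025), 'tool_pos': array([ 536.637, -132.151,   78.858]), 'tcp_rot': array([ 1.79904e+02, -1.25000e-01,  1.26370e+01]), 'ft_force': array([ 2.247, -1.377,  5.965]), 'wrist_torque': array([-0.241, -0.478,  0.295]), 'finger_gap': np.float64(37.11)} -0.42
cap 60 x 1.6 y [-7.3  1.9 11.6] 2.3
fixpegs 30 x -0.8 y [ 9.5 15.3 20.5] 15.3
{'time': np.float64(19.075), 'tool_pos': array([ 536.641, -132.097,   78.874]), 'tcp_rot': array([ 1.79907e+02, -1.26000e-01,  1.25170e+01]), 'ft_force': array([2.863, 0.073, 5.461]), 'wrist_torque': array([-0.2  , -0.467,  0.144]), 'finger_gap': np.float64(37.083)} -0.2
cap 60 x 1.5 y [-7.4  1.9 11.7] 2.2
fixpegs 30 x -0.8 y [ 9.6 15.3 20.6] 15.2
```

Call:
{"fn": "apply_moves", "kwargs": {"rows": [[0.09,-0.22,0,0,0,0.02],[0.08,-0.22,0,0,0,0.02],[0.08,-0.23,0,0,0,0.02],[0.07,-0.23,0,0,0,0.02],[0.07,-0.23,0,0,0,0.02]]}}

```text
time: 19.75
tool_pos: [536.8, -131.0, 78.9]
tcp_rot: [179.9, -0.1, 6.9]
ft_force: [2.9, -0.5, 5.3]
finger_gap: 37.1
grip_force: 60.7
```

```bash
python3 -c "
from h import *
meas()"
```

```text
{'time': np.float64(19.75), 'tool_pos': array([ 536.823, -130.982,   78.874]), 'tcp_rot': array([ 1.79918e+02, -1.35000e-01,  6.94400e+00]), 'ft_force': array([ 2.924, -0.524,  5.334]), 'wrist_torque': array([-0.24 , -0.44 ,  0.273]), 'finger_gap': np.float64(37.135)} -0.06
cap 58 x 1.5 y [-5.5  3.  13.3] 3.2
fixpegs 32 x -0.8 y [ 9.4 15.4 20.7] 15.2
```

Call:
{"fn": "apply_moves", "kwargs": {"rows": [[0.06,-0.23,0,0,0,0.02],[0.06,-0.23,0,0,0,0.02],[0.05,-0.23,0,0,0,0.02],[0.05,-0.23,0,0,0,0.02],[0.04,-0.23,0,0,0,0.02]]}}

```text
time: 20.42
tool_pos: [537.0, -129.9, 78.9]
tcp_rot: [179.9, -0.1, 1.2]
ft_force: [3.0, -1.3, 5.0]
finger_gap: 37.2
grip_force: 60.7
```

```bash
python3 -c "
from h import *
meas()"
```

```text
{'time': np.float64(20.425), 'tool_pos': array([ 536.992, -129.853,   78.861]), 'tcp_rot': array([ 1.79928e+02, -1.43000e-01,  1.22000e+00]), 'ft_force': array([ 3.034, -1.256,  4.951]), 'wrist_torque': array([-0.21 , -0.418,  0.348]), 'finger_gap': np.float64(37.178)} 0.01
cap 51 x 1.9 y [-4.6  3.8 11.8] 3.6
fixpegs 30 x 0.3 y [ 9.4 15.4 20.8] 15.4
```

Call:
{"fn": "apply_moves", "kwargs": {"rows": [[0.01,-0.1,0,0,0,0.008],[0.01,-0.1,0,0,0,0.008],[0.01,-0.1,0,0,0,0.008],[0.01,-0.1,0,0,0,0.008],[0.01,-0.1,0,0,0,0.008]]}}

```text
time: 21.1
tool_pos: [537.1, -129.4, 78.9]
tcp_rot: [179.9, -0.1, -1.0]
ft_force: [3.1, -1.6, 4.9]
finger_gap: 37.1
grip_force: 60.6
```

```bash
python3 -c "
from h import *
meas()"
```

```text
{'time': np.float64(21.1), 'tool_pos': array([ 537.062, -129.385,   78.864]), 'tcp_rot': array([ 1.79928e+02, -1.49000e-01, -1.04400e+00]), 'ft_force': array([ 3.123, -1.555,  4.897]), 'wrist_torque': array([-0.304, -0.444,  0.362]), 'finger_gap': np.float64(37.144)} 0.25
cap 49 x 1.9 y [-4.4  3.9 11.7] 3.9
fixpegs 30 x 0.5 y [ 9.3 15.3 20.6] 15.3
```

Call:
{"fn": "apply_moves", "kwargs": {"rows": [[0.01,-0.1,0,0,0,0.008],[0.01,-0.1,0,0,0,0.008],[0.01,-0.1,0,0,0,0.008],[0.01,-0.1,0,0,0,0.008],[0.01,-0.1,0,0,0,0.008]]}}

```text
time: 21.78
tool_pos: [537.1, -128.9, 78.9]
tcp_rot: [179.9, -0.1, -3.3]
ft_force: [3.6, -1.3, 3.9]
finger_gap: 37.6
grip_force: 60.6
```

```bash
python3 -c "
from h import *
meas()"
```

```text
{'time': np.float64(21.775), 'tool_pos': array([ 537.127, -128.928,   78.858]), 'tcp_rot': array([ 1.7993e+02, -1.4900e-01, -3.3330e+00]), 'ft_force': array([ 3.618, -1.267,  3.862]), 'wrist_torque': array([-0.33 , -0.476,  0.448]), 'finger_gap': np.float64(37.64)} 0.3
cap 47 x 1.7 y [-2.8  4.  11.6] 4.2
fixpegs 31 x -1.3 y [ 9.5 15.2 25.5] 15.5
```

```bash
python3 -c "
from h import *
for i in range(8):
    eyes.snapshot('wrist');s=sense();print(np.round(s['wrist_torque'],3),np.round(s['tcp_rot'][2],2),np.round(s['ft_force'],1))
"
```

```text
[-0.317 -0.492  0.328] -3.34 [ 3.  -1.7  5.5]
[-0.287 -0.493  0.33 ] -3.32 [ 3.9 -1.8  6. ]
[-0.266 -0.536  0.391] -3.33 [ 2.8 -1.1  5.6]
[-0.336 -0.499  0.331] -3.33 [ 2.8 -0.4  5.5]
[-0.302 -0.537  0.376] -3.33 [ 2.8 -1.   5.6]
[-0.318 -0.478  0.37 ] -3.33 [ 2.5 -2.4  4.9]
[-0.285 -0.442  0.371] -3.33 [ 3.4 -0.9  5.1]
[-0.34  -0.47   0.354] -3.33 [ 2.7 -1.5  6.2]
```

Running torque has risen from 0.28 to about 0.42 N m, which means roughly 12–14 N. I'll ease back slightly towards 10 N.

Call:
{"fn": "apply_moves", "kwargs": {"rows": [[0,0.1,0,0,0,-0.008],[0,0.1,0,0,0,-0.008],[0,0.1,0,0,0,-0.008],[0,0.1,0,0,0,-0.008],[0,0,0,0,0,0]]}}

```text
time: 22.85
tool_pos: [537.1, -129.2, 78.9]
tcp_rot: [179.9, -0.1, -1.5]
ft_force: [2.7, -1.0, 4.5]
finger_gap: 37.0
grip_force: 60.7
```

```bash
python3 -c "
from h import *
for i in range(5):
    eyes.snapshot('wrist');s=sense();print(np.round(s['wrist_torque'],3),np.round(s['tcp_rot'][2],2),np.round(s['ft_force'],1))
"
```

```text
[-0.2   -0.471 -0.038] -1.52 [ 2.8 -1.4  6.1]
[-0.227 -0.467 -0.018] -1.52 [ 3.3 -1.   5.8]
[-0.246 -0.471 -0.002] -1.53 [ 3.4 -1.2  5.1]
[-0.242 -0.436  0.041] -1.53 [ 3.1 -0.9  5. ]
[-0.237 -0.387 -0.035] -1.52 [ 3.4 -1.4  5.9]
```

Call:
{"fn": "apply_moves", "kwargs": {"rows": [[0,0.07,0,0,0,-0.006],[0,0.07,0,0,0,-0.006],[0,0.07,0,0,0,-0.006],[0,0.07,0,0,0,-0.006],[0,0.07,0,0,0,-0.006]]}}

```text
time: 23.72
tool_pos: [537.1, -129.6, 78.9]
tcp_rot: [179.9, -0.1, 0.2]
ft_force: [2.8, -0.3, 5.8]
finger_gap: 37.3
grip_force: 60.7
```

```bash
python3 -c "
from h import *
for i in range(6):
    s=sense();print(np.round(s['wrist_torque'],3),np.round(s['tcp_rot'][2],2),np.round(s['ft_force'],1));eyes.snapshot('wrist')
"
```

```text
[-0.205 -0.472 -0.068] 0.2 [ 2.8 -0.3  5.8]
[-0.183 -0.407 -0.155] 0.21 [ 3.5 -1.1  5.5]
[-0.22  -0.415 -0.131] 0.2 [ 2.7 -0.4  5.3]
[-0.19  -0.421 -0.085] 0.19 [ 2.9 -1.8  5.4]
[-0.216 -0.394 -0.096] 0.19 [3.6 0.2 4.8]
[-0.208 -0.397 -0.069] 0.19 [ 2.4 -1.   5.6]
```

Reverse torque levels off near −0.10 N m. Since −0.24 + 0.012·F = −0.10, F is about 10–11 N, so I'm releasing the knob and lifting clear.

Call:
{"fn": "apply_moves", "kwargs": {"rows": [[0,0,0,0,0,0],[0,0,0,0,0,0],[0,0,0,0,0,0],[0,0,0,0,0,0],[0,0,0,0,0,0]], "fingers": 62}}

```text
time: 24.65
tool_pos: [535.8, -129.1, 77.7]
tcp_rot: [-180.0, 0.0, 0.1]
ft_force: [-0.2, -0.3, 0.4]
finger_gap: 61.9
grip_force: 0.0
```

Call:
{"fn": "apply_moves", "kwargs": {"rows": [[0,0,-10,0,0,0],[0,0,-30,0,0,0],[0,0,-40,0,0,0],[0,0,-40,0,0,0],[0,0,-30,0,0,0]]}}

```text
time: 25.28
tool_pos: [536.5, -129.2, 230.9]
tcp_rot: [179.9, -0.2, 0.1]
ft_force: [-0.7, 0.6, 0.6]
finger_gap: 62.1
grip_force: 0.0
```

Call:
{"fn": "apply_moves", "kwargs": {"rows": [[-50,0,0,0,0,0],[-50,0,0,0,0,0],[-20,0,0,0,0,0],[0,0,0,0,0,0],[0,0,0,0,0,0]]}}

```text
time: 25.9
tool_pos: [416.7, -129.4, 228.5]
tcp_rot: [180.0, -0.1, 0.1]
ft_force: [-0.9, 0.4, 0.1]
finger_gap: 62.2
grip_force: 0.0
```

Run:
```python
from h import *
meas()
im,d=eyes.snapshot('side');im2,_,_,_=wrist()
save(np.hstack([cv2.resize(im[160:230,290:390],(400,400)),im2[:,120:520]]),'f.png')
```

```text
{'time': np.float64(25.9), 'tool_pos': array([ 416.734, -129.428,  228.528]), 'tcp_rot': array([ 1.79971e+02, -8.50000e-02,  9.70000e-02]), 'ft_force': array([-0.924,  0.364,  0.125]), 'wrist_torque': array([-0.031, -0.042, -0.02 ]), 'finger_gap': np.float64(62.178)} -0.01
cap 75 x 0.9 y [-11.8  -0.1  11.5] -0.0
fixpegs 30 x 0.4 y [ 9.4 15.1 20.7] 15.1
movpegs 40 x 1.3 y [-25.5 -18.7 -12.8] -19.0
```

View pics/f.png

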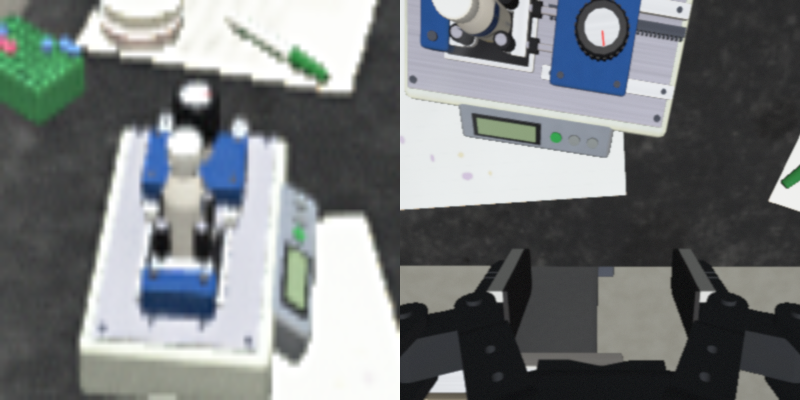

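The bottle stands upright, clamped between all four pegs, at left px (183,190) and right px (470,20), where its dark-blue label shows. The arm is clear.

```bash
python3 -c "
from h import *
print(job.hand_in())"
```

```text
the job is handed in; nothing more can be done
None
```

I stood the bottle on the tester's table against the fixed pegs and clamped it at about 10 N, estimated from knob torque; the arm is clear and the job is handed in, but hand-in returned no verdict.

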